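# Swap tube racks at the loading lanes

## Task

The purple-capped samples are finished: hook a fingertip behind the front lip of their rack and draw it along its rail all the way out to the stop. Then push the waiting green-capped rack fully home with the fingertips against the front of its lip. Do not pinch either lip or lift anything, and leave the jar, the single-tube stand and the tape roll where they are.

Things in the scene. Friction and masses are not known exactly. Their poses are not given: they have to be found in the camera images.
- purple_lane: Fixed white rail bed of the purple-capped rack, 375 x 110 mm (x -150 to +225 mm, y +-55 mm in its frame). Side rails 28 mm high, inner faces at y +-46 mm; end block 52 mm high at the far end. Origin on the bench, on the middle line, under the lip's outer face when the rack is home. +x points into the lane, away from the robot (yaw within 0.2 rad), z up.
- purple_rack (a joint): How far the purple-capped rack is drawn out, in m: 0 = fully home, 0.130 = fully out at its stop. It slides along the lane's -x as the value grows, with friction of about 2 N and light damping (6 N per m/s); it stays where it is left and cannot lift out of the rail.
- purple_lip (a point): Middle of the top edge of the purple rack's lip, 62 mm above the bench; moves with the rack; axes as the lane's. The lip is an upright plate across the rack's front, 88 mm wide, 10 mm thick (5 mm either side of this point); its outer half, painted purple, is the face towards the robot; its grey inner half, 4 mm lower, looks into the finger pocket.
- purple_pocket (a point): Centre of the floor of the purple rack's finger pocket, 20 mm above the bench, 42 mm further in (+x) than the lip's outer face; axes as the lane's. The open pocket is 64 mm long in x, 88 wide. Behind it is a black block 50 mm high with wells and fixed tubes, their purple caps 99 mm above the bench. All moves with the rack.
- green_lane: Fixed white rail bed of the green-capped rack, 375 x 110 mm (x -150 to +225 mm, y +-55 mm in its frame). Side rails 28 mm high, inner faces at y +-46 mm; end block 52 mm high at the far end. Origin on the bench, on the middle line, under the lip's outer face when the rack is home. +x points into the lane, away from the robot (yaw within 0.2 rad), z up.
- green_rack (a joint): How far the green-capped rack is drawn out, in m: 0 = fully home, 0.130 = fully out at its stop. It slides along the lane's -x as the value grows, with friction of about 2 N and light damping (6 N per m/s); it stays where it is left and cannot lift out of the rail.
- green_lip (a point): Middle of the top edge of the green rack's lip, 62 mm above the bench; moves with the rack; axes as the lane's. The lip is an upright plate across the rack's front, 88 mm wide, 10 mm thick (5 mm either side of this point); its outer half, painted green, is the face towards the robot; its grey inner half, 4 mm lower, looks into the finger pocket.
- green_pocket (a point): Centre of the floor of the green rack's finger pocket, 20 mm above the bench, 42 mm further in (+x) than the lip's outer face; axes as the lane's. The open pocket is 64 mm long in x, 88 wide. Behind it is a black block 50 mm high with wells and fixed tubes, their green caps 99 mm above the bench. All moves with the rack.
- jar: Bystander: small loose specimen jar with a yellow lid, 60 mm across, 70 high. Origin at the centre of its underside, z up.
- stand: Bystander: loose white block 44 x 44 x 30 mm holding one upright red-capped tube, 95 mm high in all; stands between the two lanes. Origin at the centre of its underside, z up.
- tape: Bystander: loose blue ring (roll of tape), 70 mm across, 20 high, lying flat. Origin at the centre of its underside, z up.

How it is judged:
By the outcome, as a careful person would: the job done as asked, in the order asked, and still so for the second after the job is handed in, with the robot touching nothing.
It also fails if it takes over 58 s, if anything falls off the work surface, if the arm or the gripper's body presses on something with over 40 N, if the wrist force passes 120 N, or if a joint passes its speed limit or range.

## Robot

A 6-joint arm with a two-finger parallel gripper is mounted at the origin on the work surface. World frame = base frame: x ahead of the robot, y to its left, z up, the work surface at z = 0. Lengths are in m, angles in rad, forces in N, time in s.
With the tool pointing down it reaches from about 0.225 to 0.875 m from the base axis. Payload 3.4 kg.
Tool frame: the origin (TCP) lies at the very end of the fingers, on their centre line; the grasp point (between the pads) lies 19 mm behind it; z points along the fingers, y is the direction in which the jaws open and shut (so a half turn about z gives the same grasp; the last joint's range is limited). The gripper opens to 85 mm and grips with 20 to 120 N. Pads are 22 mm wide; open, the fingers measure 114 mm over their backs; the gripper's body (76 mm by 85 mm) begins 54 mm behind the grasp point. The pads swing forward as they close: fully open they stand 13 mm farther back than shut.
Start: joints at [-1.376, 0.276, 1.505, -0, 1.361, -0.121], TCP at [0.179, -0.547, 0.207] pointing down, gripper open.
Joint ranges: [-2.89, 2.89], [-0.75, 2.08], [0.22, 2.7], [-1.18, 4.32], [0.11, 2.71], [-2.7, 2.7]. Speed limits (rad/s): [2.57, 2.57, 3.14, 3.14, 3.14, 3.14].

## Interface

Orientations are given as a unit quaternion [w, x, y, z].
In Python, from rig import manip, eyes gives the robot as it stands. The module is installed in compiled form; this text tells all that it offers.
- The arm moves only by the tool servo_tool, never from a script. Its argument "deltas" is one flat list of numbers, 6 for each row, row after row: the shift along the tool's x, y, z in cm, then the turn, a rotation vector about the tool's x, y, z in degrees. A call has 1 to 20 rows; each row shifts and turns the pose as measured when the row begins, along the tool's axes as they then stand; what a row does not reach is not made up. A row lasts 1/10 s, in which the tool goes at most 50 mm and 8.59 degrees, less where a joint would pass 70% of its speed; a pose out of reach is approached as far as the arm can. A call with a gripper value outside its range is refused whole. "jaw" is the finger opening in cm, from 0 to 8.54, set as the call begins (left out, the last holds). The fingers move at their own pace and stop on an object; "grip_force" is the grip in N (left out, the last holds). Time passes only in rows, so rows that do not move let the fingers close. It gives the time, the measured TCP pose, the force and the opening at its end, in the units of the state.
- manip.get_state(): the state, without advancing time (a new reading comes with each control period).
- eyes.get_image(name): name is "side" or "top" or "wrist"; returns (picture, depth): 400x640x3 uint8, red, green, blue; 400x640 float32, m along the optical axis (not along the pixel's ray), 0 where there is no reading.
- eyes.get_calibration(name): a dict with "camera_matrix" (3x3 intrinsics, pixels), "rvec" (rotation vector, rad) and "tvec" (3), from world to camera coordinates, as OpenCV has them. Camera axes: x right, y down, z forward; pixel columns grow to the right and rows downward; lengths in m; the calibration is good to about 2 mm. A picture is of the moment at which its call begins: read the wrist's pose just before it. get_calibration takes no time and is no camera call; for the wrist camera it gives the pose at the moment of the call.
- manip.sign_off(): hands the job in, once; it reports no verdict.
The state is a dict: "clock": time; "qpos": joint angles; "qd": joint speeds; "effort": joint torques, N m; "position": TCP position; "ee_rot": TCP orientation; "contact_force": force on the tool from outside, world axes, zero at the start; "moment": the same for the moment, N m; "width": finger opening in m.
Only numpy, scipy, OpenCV 4.12 (cv2) and the standard library are available. Lean on these libraries where they do the work, as an engineer would, in place of code of your own. Each camera call takes 0.05 s, during which the arm holds its last target.

## Working session

There is one attempt and no reset: what is moved stays moved. The work goes in short steps, Python scripts to look and compute and a tool call to move; the robot and the scene stay as the last step left them, time stands still between calls to the robot, and variables do not carry over. Pictures are saved under pics/ and viewed, and the job is handed in when it is done.

Besides the shell and the picture viewer there is one more tool, called after "Request:" in YAML: its name, and indented under it one key for each argument. servo_tool: Moves the arm, as the interface text tells. Its arguments: {"type":"object","properties":{"deltas":{"type":"array","items":{"type":"number"}},"jaw":{"type":"number"},"grip_force":{"type":"number"}},"required":["deltas"]}

```bash
mkdir -p pics; python3 - <<'E'
from rig import manip, eyes
import cv2, numpy as np
s=manip.get_state(); print(s)
for n in ['top','side']:
    p,d=eyes.get_image(n); cv2.imwrite(f'pics/{n}0.png',p[:,:,::-1]); np.savez(f'{n}0.npz',p=p,d=d)
    c=eyes.get_calibration(n); print(n,c)
E
```

```text
{'clock': 0.0, 'qpos': array([-1.37602405e+00,  2.76626487e-01,  1.50615147e+00, -1.23030429e-05,
        1.36075019e+00, -1.21039725e-01]), 'qd': array([ 0.00190766, -0.00232617, -0.00160317,  0.0016384 , -0.00013433,
       -0.00117599]), 'effort': array([-1.31853203e-04, -4.16774011e+01, -2.45807719e+01, -4.71251551e-04,
        1.10948257e-02, -4.31742671e-05]), 'position': array([ 0.17843975, -0.54597886,  0.20561453]), 'ee_rot': array([-9.66866959e-04,  9.87558066e-01,  1.57251805e-01, -4.16801060e-05]), 'contact_force': array([-0.30942706,  0.76485779, -0.48076658]), 'moment': array([-0.01921448,  0.04077707, -0.0077595 ]), 'width': 0.08529807626706881}
top {'camera_matrix': array([[466.23910151,   0.        , 317.3090232 ],
       [  0.        , 466.23910151, 200.6055059 ],
       [  0.        ,   0.        ,   1.        ]]), 'rvec': array([ 2.17212074, -2.14830591,  0.08777008]), 'tvec': array([0.00460279, 0.57289465, 1.14130032])}
side {'camera_matrix': array([[493.9349292 ,   0.        , 327.75015499],
       [  0.        , 493.9349292 , 204.56251205],
       [  0.        ,   0.        ,   1.        ]]), 'rvec': array([ 0.23778003, -2.66950411,  1.50196112]), 'tvec': array([0.54760793, 0.130252  , 1.09223309])}
```

View pics/top0.png

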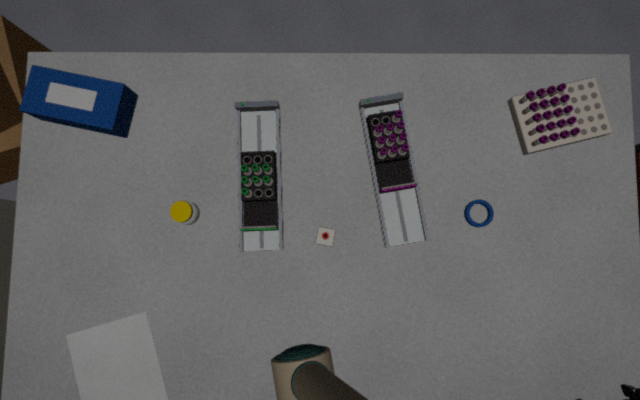

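View pics/side0.png

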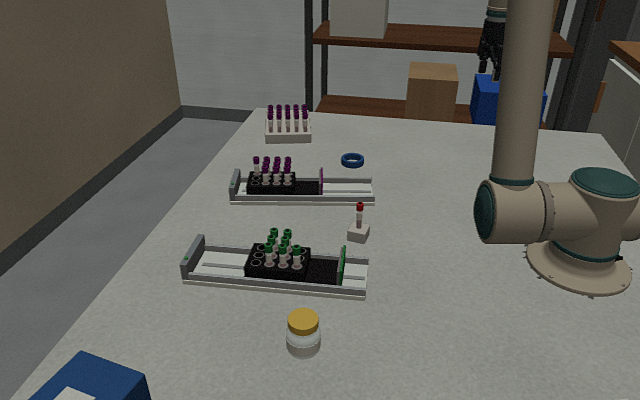

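The top view has +x up and +y left. The purple lip is at about (398,188) with its lane tilted, and the green lip is at (259,229). The stand is at (325,236), the jar at (183,211) and the tape at (479,213). Next I'll measure the lips and lanes.

```bash
cat > h.py <<'E'
import cv2, numpy as np
def RT(c): return cv2.Rodrigues(c['rvec'])[0], c['tvec'].ravel()
def ray(c,uv,z):
    R,t=RT(c);K=c['camera_matrix'];o=-R.T@t
    uv=np.atleast_2d(uv).astype(float)
    d=np.c_[uv,np.ones(len(uv))]@np.linalg.inv(K).T@R
    return o+d*((z-o[2])/d[:,2])[:,None]
def unproj(c,uv,depth):
    R,t=RT(c);K=c['camera_matrix'];uv=np.atleast_2d(uv).astype(float)
    p=(np.c_[uv,np.ones(len(uv))]@np.linalg.inv(K).T)*np.ravel(depth)[:,None]
    return (p-t)@R
def proj(c,P): return cv2.projectPoints(np.atleast_2d(P).astype(float),c['rvec'],c['tvec'],c['camera_matrix'],None)[0][:,0]
E
python3 - <<'E'
from rig import eyes
from h import *
c=eyes.get_calibration('top'); z=np.load('top0.npz'); p=z['p'];d=z['d']
cv2.imwrite('pics/crop0.png',cv2.resize(p[80:260,160:500,::-1],None,fx=2.3,fy=2.3,interpolation=cv2.INTER_CUBIC))
hsv=cv2.cvtColor(p,cv2.COLOR_RGB2HSV)
R,t=RT(c); print('cam',-R.T@t)
for n,(h0,h1),win in [('purple',(140,165),(180,196,370,425)),('green',(45,80),(220,236,235,285))]:
    m=np.zeros(p.shape[:2],bool); r0,r1,c0,c1=win
    w=hsv[r0:r1,c0:c1]; m[r0:r1,c0:c1]=(w[...,0]>=h0)&(w[...,0]<=h1)&(w[...,1]>70)
    v,u=np.nonzero(m); P=ray(c,np.c_[u,v],0.062); D=unproj(c,np.c_[u,v],d[v,u])
    print(n,len(u),u.min(),u.max(),v.min(),v.max(),'centroid',P.mean(0),'depth z med',np.median(D[:,2]),D[:,2].max(), np.median(D,0))
    q=P[:,:2]-P[:,:2].mean(0); U,S,V=np.linalg.svd(q); a=V[0]*np.sign(V[0][1]); print(' along',a,'yaw',np.arctan2(-a[0],a[1]),'ext',np.ptp(q@a), np.ptp(q@V[1]))
# lane: white pixels 
m=(hsv[...,1]<40)&(hsv[...,2]>0)
for n,win in [('purple',(100,250,355,430)),('green',(100,255,232,285))]:
    r0,r1,c0,c1=win
    v,u=np.mgrid[r0:r1,c0:c1]; D=unproj(c,np.c_[u.ravel(),v.ravel()],d[r0:r1,c0:c1].ravel())
    k=(D[:,2]>0.018)&(D[:,2]<0.036); X=D[k,:2].astype(np.float32)
    print(n,k.sum(),cv2.minAreaRect(X), np.histogram(D[:,2],bins=np.arange(-.01,.12,.01)))
E
```

```text
cam [ 0.45505484 -0.01276727  1.19312948]
purple 125 380 416 180 192 centroid [ 0.60377599 -0.18491439  0.062     ] depth z med 0.06121877726379061 1.193129484696264 [ 0.60429078 -0.18599689  0.06121878]
 along [-0.15684073  0.98762391] yaw 0.1574909783689404 ext 0.08970711578186058 0.029236114567400263
green 90 241 277 227 230 centroid [0.49881407 0.15106986 0.062     ] depth z med 0.06250584022847347 0.0692288911904183 [0.49866821 0.15230251 0.06250584]
 along [-0.04628732  0.99892817] yaw 0.04630386649901538 ext 0.08774948525719488 0.006509424546359638
purple 2008 ((0.6528375148773193, -0.17998428642749786), (0.37129107117652893, 0.1094418317079544), 10.426763534545898) (array([1279, 3657, 2450, 1341,  451,  373,  964,  159,   46,   39,  228,
        215]), array([-0.01,  0.  ,  0.01,  0.02,  0.03,  0.04,  0.05,  0.06,  0.07,
        0.08,  0.09,  0.1 ,  0.11]))
green 1985 ((0.6335827112197876, 0.15890245139598846), (0.3708812892436981, 0.10971029102802277), 2.8027985095977783) (array([ 535, 1318, 2413, 1350,  390,  487, 1220,  132,   21,   21,  163,
        136]), array([-0.01,  0.  ,  0.01,  0.02,  0.03,  0.04,  0.05,  0.06,  0.07,
        0.08,  0.09,  0.1 ,  0.11]))
```

```bash
ls pics
```

```text
crop0.png
side0.png
top0.png
```

View pics/crop0.png

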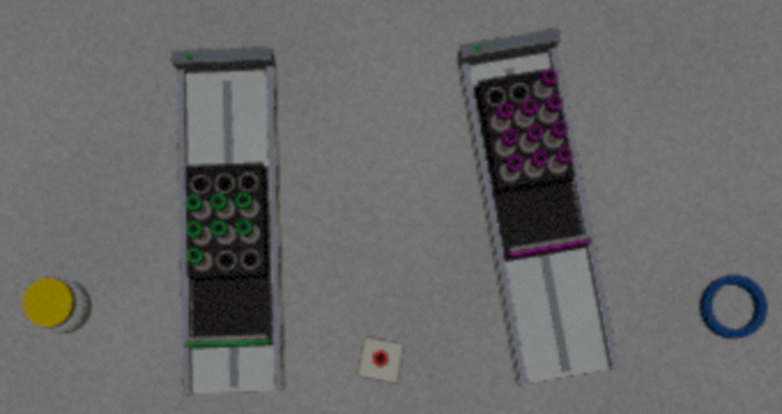

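The crop shows the purple rack near its home end, still about 15 mm off it, and the green rack about 100 mm out. My purple mask picked up a cap, so I'll clean it up and cross-check against the side view.

```bash
python3 - <<'E'
from rig import eyes
from h import *
ct=eyes.get_calibration('top'); cs=eyes.get_calibration('side')
z=np.load('top0.npz'); p=z['p'];d=z['d']; ps=np.load('side0.npz')['p']; ds=np.load('side0.npz')['d']
def comp(p,h0,h1,win):
    hsv=cv2.cvtColor(p,cv2.COLOR_RGB2HSV); r0,r1,c0,c1=win
    m=np.zeros(p.shape[:2],np.uint8); w=hsv[r0:r1,c0:c1]
    m[r0:r1,c0:c1]=(w[...,0]>=h0)&(w[...,0]<=h1)&(w[...,1]>70)
    n,l,s,_=cv2.connectedComponentsWithStats(m); i=1+np.argmax(s[1:,4]); return np.nonzero(l==i)
lane={'purple':((.6528,-.1800),10.43),'green':((.6336,.1589),2.80)}
for n,h,wt,ws in [('purple',(140,165),(183,196,370,425),(165,200,315,328)),('green',(45,80),(220,236,235,285),(240,290,332,352))]:
    v,u=comp(p,*h,wt); P=ray(ct,np.c_[u,v],.062); q=P[:,:2]-P[:,:2].mean(0)
    a=np.linalg.svd(q)[2][0]; a*=np.sign(a[1]); b=np.array([a[1],-a[0]])
    print(n,'top',len(u),P.mean(0),'yaw deg',np.degrees(np.arctan2(-a[0],a[1])),np.ptp(q@a),np.ptp(q@b))
    v,u=comp(ps,*h,ws); D=unproj(cs,np.c_[u,v],ds[v,u]); D=D[ds[v,u]>0]
    print('  side',len(u),'u',u.min(),u.max(),'v',v.min(),v.max(),np.median(D,0),np.percentile(D,[3,97],axis=0).round(3).tolist())
    ctr,y=lane[n]; y=np.radians(y); ex=np.array([np.cos(y),np.sin(y)]); ey=np.array([-ex[1],ex[0]]); o=np.array(ctr)-.0375*ex
    print('  origin',o,'lip in lane',[(P.mean(0)[:2]-o)@e for e in(ex,ey)])
    # project outline of lane
for n,(ctr,y) in lane.items():
    y=np.radians(y); ex=np.array([np.cos(y),np.sin(y),0]); ey=np.array([-ex[1],ex[0],0]); o=np.r_[ctr,0]-.0375*ex
    for c,im in((ct,p),(cs,ps)):
        for zz,xs in((.028,(-.15,.21)),(0,(-.15,.225))):
            q=np.array([o+X*ex+Y*ey+[0,0,zz] for X,Y in((xs[0],-.055),(xs[1],-.055),(xs[1],.055),(xs[0],.055))])
            cv2.polylines(im,[np.int32(np.round(proj(c,q)*8))],True,(255,0,0) if zz==0 else (0,255,255),1,cv2.LINE_AA,3)
a=cv2.resize(p[80:260,220:440],None,fx=2.6,fy=2.6,interpolation=cv2.INTER_CUBIC)
b=cv2.resize(ps[140:310,170:390],None,fx=3.4,fy=3.4,interpolation=cv2.INTER_CUBIC)
cv2.imwrite('pics/ov_t.png',a[...,::-1]); cv2.imwrite('pics/ov_s.png',b[...,::-1])
for uv,zz in(((183,211),.07),((325,236),.095),((479,213),.02)): print(ray(ct,uv,zz))
E
```

```text
purple top 117 [ 0.60268514 -0.18582619  0.062     ] yaw deg 10.542621355829942 0.08984790051355679 0.008014922850951942
  side 49 u 321 322 v 168 194 [ 0.59986994 -0.15860149  0.06124962] [[0.596, -0.22, 0.033], [0.612, -0.141, 0.064]]
  origin [ 0.61591962 -0.18678878] lip in lane [np.float64(-0.012841546120962416), np.float64(0.0033425747148541907)]
green top 90 [0.49881407 0.15106986 0.062     ] yaw deg 2.653016125530784 0.08774948525719488 0.006509424546359638
  side 137 u 339 345 v 245 285 [0.49896182 0.1730664  0.05777889] [[0.496, 0.118, 0.023], [0.502, 0.201, 0.064]]
  origin [0.59614477 0.15706813] lip in lane [np.float64(-0.09750751535234199), np.float64(-0.0012365319092967819)]
[[0.53999864 0.33615    0.07      ]]
[[ 0.48275428 -0.00949505  0.095     ]]
[[ 0.54657574 -0.39453257  0.02      ]]
```

```bash
ls pics
```

```text
crop0.png
ov_s.png
ov_t.png
side0.png
top0.png
```

View pics/ov_t.png

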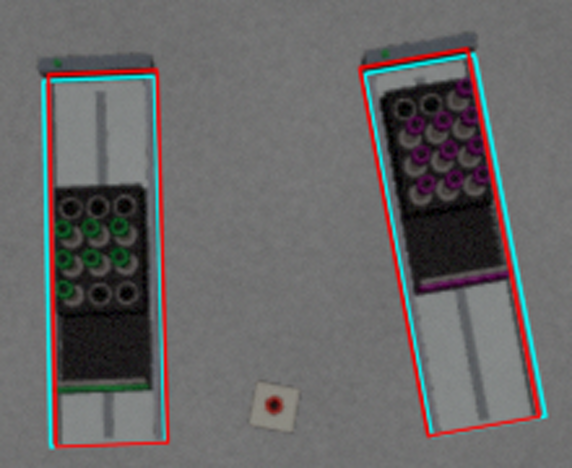

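View pics/ov_s.png

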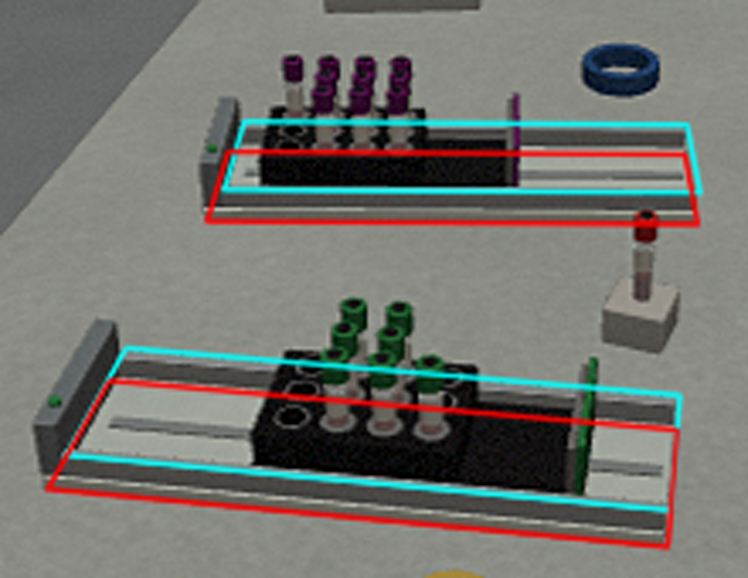

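Request:
servo_tool:
  deltas: [0,0,0,0,0,7.6,2,-1,0,0,0,0,3.2,-1.7,0,0,0,0,3.2,-1.7,0,0,0,0,3.2,-1.7,0,0,0,0,3.2,-1.7,0,0,0,0,3.2,-1.7,0,0,0,0,3.2,-1.7,0,0,0,0,3.2,-1.7,0,0,0,0,3.2,-1.7,0,0,0,0,3.2,-1.7,0,0,0,0,3.2,-1.7,0,0,0,0,3.2,-1.7,0,0,0,0,3.2,-1.7,0,0,0,0,3.2,-1.7,0,0,0,0,2,-1,0,0,0,0,1,-0.5,0,0,0,0]
  jaw: 0

```text
clock: 1.8
position: [0.6061, -0.2079, 0.1966]
ee_rot: [-0.007, 0.996, 0.086, -0.005]
contact_force: [-0.6, -0.9, -0.3]
width: 0.0001
```

```bash
cat >> h.py <<'E'
from scipy.spatial.transform import Rotation as Ro
def need(s,target,yaw):
    w,x,y,z=s['ee_rot']; R=Ro.from_quat([x,y,z,w])
    T=Ro.from_matrix(np.array([[np.cos(yaw),np.sin(yaw),0],[np.sin(yaw),-np.cos(yaw),0],[0,0,-1]]))
    print('clock',s['clock'],'pos',s['position'].round(4),'F',s['contact_force'].round(2),'w',round(s['width'],4))
    print('tool cm',(R.inv().apply(np.array(target)-s['position'])*100).round(2),'rot deg',np.degrees((R.inv()*T).as_rotvec()).round(2))
E
python3 - <<'E'
from rig import manip,eyes
from h import *
s=manip.get_state(); need(s,[.6345,-.180,.042],np.radians(10.5))
c=eyes.get_calibration('wrist'); p,d=eyes.get_image('wrist'); cv2.imwrite('pics/w1.png',p[...,::-1]); np.savez('w1.npz',p=p,d=d,**c)
E
```

```text
clock 1.8 pos [ 0.6061 -0.2079  0.1966] F [-0.58 -0.9  -0.34] w 0.0001
tool cm [ 3.41 -2.05 15.46] rot deg [-0.8   0.48 -0.65]
```

View pics/w1.png

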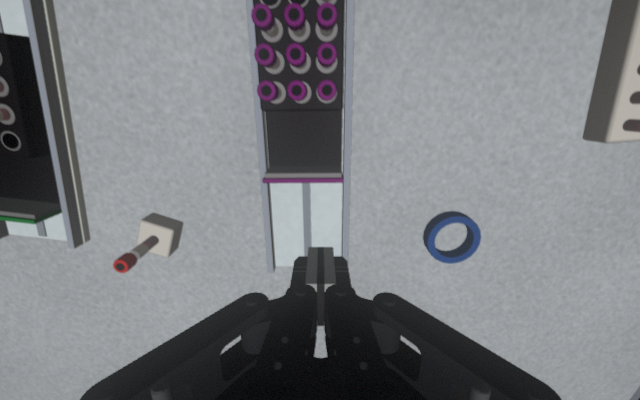

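The wrist view shows the purple lip as a straight band at row 178, columns 263–343. The empty pocket is above it at rows 108–172, and the closed fingertips are at (320,250). I'll cross-check the lip position from this view.

```bash
python3 - <<'E'
from rig import manip
from h import *
z=np.load('w1.npz'); c={k:z[k] for k in('camera_matrix','rvec','tvec')}; p=z['p']; d=z['d']
hsv=cv2.cvtColor(p,cv2.COLOR_RGB2HSV); m=(hsv[...,0]>=140)&(hsv[...,0]<=165)&(hsv[...,1]>70); m[:165]=0; m[195:]=0
v,u=np.nonzero(m); D=unproj(c,np.c_[u,v],d[v,u]); print(len(u),u.min(),u.max(),v.min(),v.max(),'depth',np.median(D,0),D[:,2].min(),D[:,2].max())
P=ray(c,np.c_[u,v],.062); print('ray mean',P.mean(0)); l=P[u<u.min()+5].mean(0); r=P[u>u.max()-5].mean(0); print('yaw',np.degrees(np.arctan2(-(l-r)[0],(l-r)[1])),np.linalg.norm(l-r))
# floor strip & block edge in column 303
for vv in range(96,184,4): print(vv,unproj(c,[[303,vv]],[d[vv,303]]).round(3)[0],end=' ')
E
```

```text
296 263 342 178 182 depth [ 0.60846967 -0.19024332  0.06202276] 0.029284573989097475 0.06490644564106474
ray mean [ 0.6081941 -0.1883108  0.062    ]
yaw 10.8218338033482 0.08120439478401321
96 [ 0.692 -0.177  0.101] 100 [ 0.688 -0.177  0.094] 104 [ 0.684 -0.174  0.05 ] 108 [ 0.68  -0.175  0.051] 112 [ 0.675 -0.174  0.021] 116 [ 0.671 -0.174  0.02 ] 120 [ 0.667 -0.175  0.02 ] 124 [ 0.662 -0.176  0.02 ] 128 [ 0.658 -0.176  0.02 ] 132 [ 0.654 -0.177  0.023] 136 [ 0.649 -0.178  0.02 ] 140 [ 0.644 -0.178  0.02 ] 144 [ 0.64  -0.179  0.021] 148 [ 0.635 -0.18   0.021] 152 [ 0.631 -0.181  0.022] 156 [ 0.626 -0.181  0.02 ] 160 [ 0.621 -0.182  0.02 ] 164 [ 0.616 -0.183  0.022] 168 [ 0.614 -0.184  0.03 ] 172 [ 0.614 -0.185  0.052] 176 [ 0.611 -0.186  0.059] 180 [ 0.608 -0.187  0.062]
```

The wrist view puts the lip about 4 mm further in than the top view did, and the pocket spans x 0.614–0.678. I'll aim for (0.640, -0.181).

Request:
servo_tool:
  deltas: [2,-1,0,-0.8,0.5,-0.6,1.5,-0.9,0,0,0,0,0.5,-0.1,0,0,0,0,0,0,2,0,0,0,0,0,2,0,0,0,0,0,2,0,0,0,0,0,0,0,0,0]

```text
clock: 2.55
position: [0.64, -0.185, 0.1347]
ee_rot: [0.001, 0.996, 0.09, -0.002]
contact_force: [0.3, 0.3, 0.4]
width: -0.0
```

```bash
python3 - <<'E'
from rig import manip
from h import *
need(manip.get_state(),[.640,-.181,.040],np.radians(10.5))
E
```

```text
clock 2.55 pos [ 0.64   -0.185   0.1347] F [0.35 0.33 0.37] w -0.0
tool cm [ 0.12 -0.42  9.47] rot deg [ 0.15  0.27 -0.21]
```

Request:
servo_tool:
  deltas: [0.1,-0.4,1,0,0.2,0,0,0,2,0,0,0,0,0,2,0,0,0,0,0,2,0,0,0,0,0,1.5,0,0,0,0,0,0.7,0,0,0,0,0,0,0,0,0]

```text
clock: 3.25
position: [0.642, -0.185, 0.0448]
ee_rot: [0.004, 0.996, 0.088, 0.003]
contact_force: [-0.0, 0.2, -0.5]
width: 0.0001
```

```bash
python3 - <<'E'
from rig import manip,eyes
from h import *
need(manip.get_state(),[.640,-.181,.040],np.radians(10.5))
p,d=eyes.get_image('wrist'); q,_=eyes.get_image('side')
cv2.imwrite('pics/w2.png',np.hstack([cv2.resize(p,(400,250)),cv2.resize(q[120:245,190:390],(400,250))])[...,::-1])
E
```

```text
clock 3.25 pos [ 0.642  -0.185   0.0448] F [-0.01  0.24 -0.52] w 0.0001
tool cm [-0.13 -0.43  0.47] rot deg [ 0.48 -0.35 -0.42]
```

View pics/w2.png

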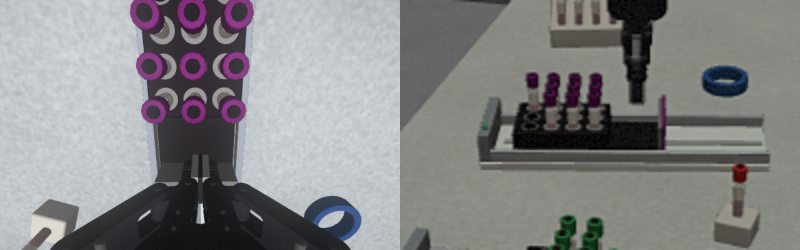

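The fingers are in the pocket behind the lip, clear of the caps. I'll drop slightly and draw back.

Request:
servo_tool:
  deltas: [0,-0.3,0.6,0,0,0,-1,0,0,0,0,0,-1,0,0,0,0,0,-1,0,0,0,0,0,-1,0,0,0,0,0,-1,0,0,0,0,0]

```text
clock: 3.95
position: [0.5914, -0.192, 0.0423]
ee_rot: [0.006, 0.996, 0.088, 0.007]
contact_force: [-0.6, -0.2, 0.8]
width: 0.0
```

```bash
python3 - <<'E'
from rig import manip,eyes
from h import *
s=manip.get_state()
need(s,[.500,-.207,.040],np.radians(10.5)) 
q,_=eyes.get_image('top')
cv2.imwrite('pics/t3.png',cv2.resize(q[80:260,220:500],None,fx=2.6,fy=2.6)[...,::-1])
E
```

```text
clock 3.95 pos [ 0.5914 -0.192   0.0423] F [-0.61 -0.18  0.79] w 0.0
tool cm [-9.26 -0.14  0.11] rot deg [ 0.74 -0.73 -0.36]
```

View pics/t3.png

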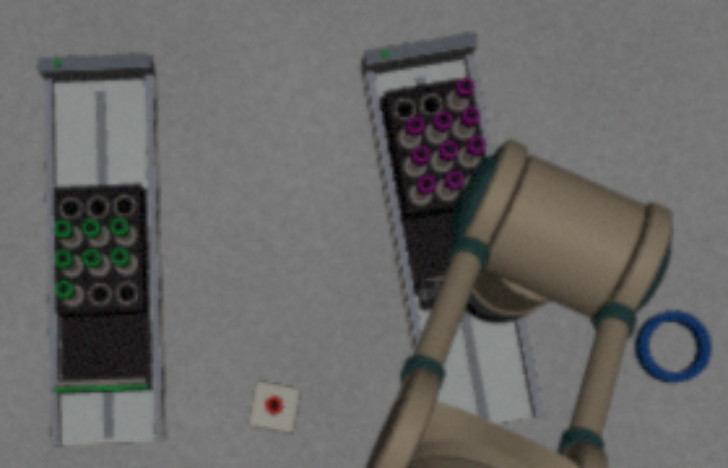

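The rack has not visibly moved in the top view and the force is near zero, so I need to see whether the tip is actually behind the lip.

```bash
python3 - <<'E'
from rig import manip,eyes
from h import *
p,d=eyes.get_image('wrist'); q,_=eyes.get_image('side')
s=manip.get_state(); need(s,[.500,-.207,.040],np.radians(10.5))
print('tcp px side',proj(eyes.get_calibration('side'),s['position']),'wrist',proj(eyes.get_calibration('wrist'),s['position']))
cv2.imwrite('pics/w4.png',np.vstack([cv2.resize(p,(480,300)),cv2.resize(q[140:215,240:360],(480,300),interpolation=cv2.INTER_CUBIC)])[...,::-1])
E
```

```text
clock 4.1 pos [ 0.5918 -0.1921  0.0423] F [ 0.59 -0.41 -0.04] w -0.0003
tool cm [-9.3  -0.14  0.11] rot deg [ 0.74 -0.74 -0.4 ]
tcp px side [[326.72498718 180.70006468]] wrist [[320.00158946 240.84928416]]
```

View pics/w4.png

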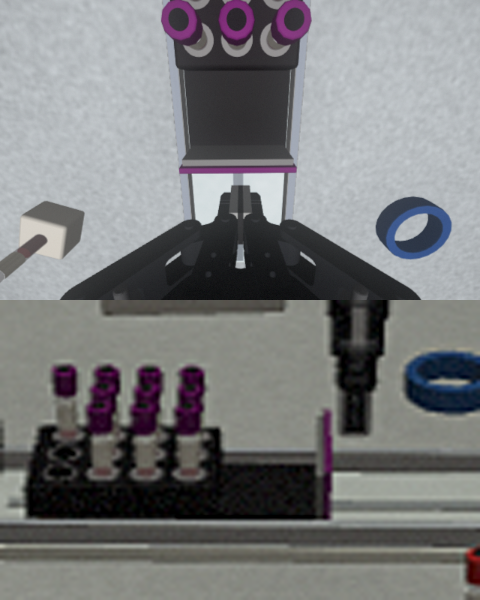

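The side view shows the fingertip at about (328,173), in front of the lip. The reported TCP would project to row 181, so the real tip sits higher than reported and passed over the lip. I'll measure where the tip really is.

```bash
python3 - <<'E'
from rig import manip,eyes
from h import *
s=manip.get_state(); P=s['position']
cs=eyes.get_calibration('side'); cw=eyes.get_calibration('wrist')
for dz in(0,.01,.015,.02,.025): print(dz,proj(cs,P+[0,0,dz]).round(1),proj(cw,P+[0,0,dz]).round(1))
q,ds=eyes.get_image('side'); p,dw=eyes.get_image('wrist')
for v in range(164,182,2):
  print(v,[unproj(cs,[[u,v]],[ds[v,u]]).round(3)[0].tolist() for u in (326,328,330)])
for v in range(238,262,3): print('w',v,unproj(cw,[[314,v]],[dw[v,314]]).round(3)[0])
E
```

```text
0 [[326.7 180.7]] [[320.  240.8]]
0.01 [[326.8 177.4]] [[320.2 247.9]]
0.015 [[326.8 175.7]] [[320.3 251.8]]
0.02 [[326.8 174. ]] [[320.4 255.8]]
0.025 [[326.9 172.3]] [[320.5 260.1]]
164 [[0.592, -0.178, 0.099], [0.588, -0.182, 0.097], [0.582, -0.177, 0.1]]
166 [[0.592, -0.177, 0.093], [0.587, -0.18, 0.092], [0.582, -0.179, 0.094]]
168 [[0.591, -0.174, 0.089], [0.587, -0.18, 0.087], [0.581, -0.177, 0.089]]
170 [[0.592, -0.177, 0.082], [0.587, -0.183, 0.079], [0.582, -0.179, 0.082]]
172 [[0.592, -0.179, 0.075], [0.587, -0.18, 0.075], [0.581, -0.178, 0.077]]
174 [[0.613, -0.306, 0.001], [0.608, -0.313, -0.002], [0.601, -0.307, 0.002]]
176 [[0.612, -0.3, -0.002], [0.606, -0.298, -0.0], [0.6, -0.299, -0.0]]
178 [[0.601, -0.235, 0.027], [0.597, -0.242, 0.024], [0.591, -0.241, 0.025]]
180 [[0.601, -0.234, 0.021], [0.595, -0.235, 0.021], [0.59, -0.234, 0.023]]
w 238 [ 0.58  -0.19   0.015]
w 241 [ 0.578 -0.19   0.014]
w 244 [ 0.575 -0.191  0.014]
w 247 [ 0.573 -0.191  0.014]
w 250 [ 0.601 -0.187  0.075]
w 253 [ 0.601 -0.187  0.078]
w 256 [ 0.601 -0.187  0.081]
w 259 [ 0.601 -0.187  0.084]
```

The depth agrees in both views: the fingertip ends at z ≈ 0.071–0.073 while the TCP reads 0.042. The closed tips are therefore about 29 mm short of the reported TCP, and they passed over the lip without touching it. I'll go back over the lip and descend with this offset, checking by camera.

Request:
servo_tool:
  deltas: [0,0,-1.5,0,0,0,0,0,-1.5,0,0,0,1.5,-0.2,0,0.7,-0.7,0,1.5,0,0,0,0,-0.4,1.5,0,0,0,0,0,0.5,0,0,0,0,0,0,0,1.5,0,0,0,0,0,1.5,0,0,0,0,0,1,0,0,0,0,0,0,0,0,0]

```text
clock: 5.2
position: [0.6479, -0.1803, 0.0323]
ee_rot: [0.001, 0.996, 0.093, 0.003]
contact_force: [-0.4, -0.1, -0.2]
width: 0.0001
```

```bash
cat > tip.py <<'E'
from rig import manip,eyes
from h import *
import sys
s=manip.get_state(); need(s,[float(x) for x in sys.argv[2:5]],np.radians(float(sys.argv[5]))); P=s['position']
cs=eyes.get_calibration('side'); cw=eyes.get_calibration('wrist')
q,ds=eyes.get_image('side'); p,dw=eyes.get_image('wrist')
for n,im,c,dd in(('side',q,cs,ds),('wrist',p,cw,dw)):
    u0=int(round(proj(c,P+[0,0,.03])[0,0])) - (6 if n=='wrist' else 0)
    v=np.arange(100,300); D=unproj(c,np.c_[np.full(200,u0),v],dd[v,u0])
    k=np.linalg.norm(D[:,:2]-P[:2],axis=1)<.025; k&=(D[:,2]<.3)
    print(n,'lowest gripper pts',D[k][np.argsort(D[k][:,2])[:3]].round(3).tolist())
u,v=np.int32(proj(cs,P)[0]); r0,c0=max(v-90,0),max(u-60,0)
cv2.imwrite(f'pics/{sys.argv[1]}.png',np.hstack([cv2.resize(p,(480,300)),cv2.resize(q[r0:r0+120,c0:c0+120],(300,300),interpolation=cv2.INTER_CUBIC)])[...,::-1])
E
python3 tip.py w5 .640 -.181 .011 10.5
```

```text
clock 5.2 pos [ 0.6479 -0.1803  0.0323] F [-0.36 -0.13 -0.23] w 0.0001
tool cm [-0.8  -0.08  2.12] rot deg [ 0.14 -0.28  0.18]
side lowest gripper pts [[0.645, -0.164, 0.017], [0.652, -0.199, 0.019], [0.645, -0.166, 0.019]]
wrist lowest gripper pts [[0.64, -0.178, 0.018], [0.638, -0.178, 0.019], [0.647, -0.176, 0.019]]
```

View pics/w5.png

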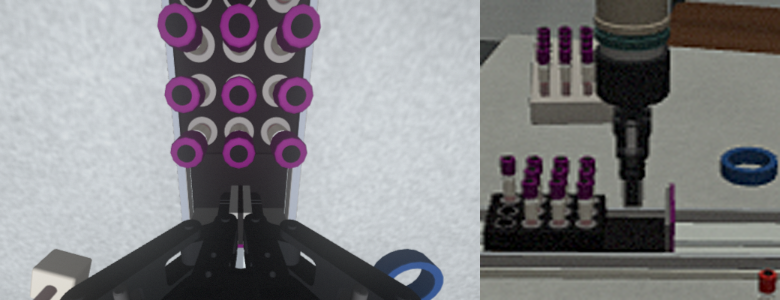

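Request:
servo_tool:
  deltas: [-0.5,0,0.7,0,0,0,0,0,0.7,0,0,0,0,0,0.5,0,0,0,0,0,0,0,0,0]

```text
clock: 5.7
position: [0.6445, -0.1825, 0.0153]
ee_rot: [0.002, 0.996, 0.093, 0.005]
contact_force: [0.3, 0.4, 0.3]
width: -0.0003
```

```bash
python3 tip.py w6 .625 -.181 .013 10.5
```

```text
clock 5.7 pos [ 0.6445 -0.1825  0.0153] F [0.32 0.44 0.33] w -0.0003
tool cm [-1.89 -0.51  0.21] rot deg [ 0.32 -0.57  0.16]
side lowest gripper pts [[0.647, -0.202, 0.018], [0.639, -0.163, 0.019], [0.644, -0.183, 0.019]]
wrist lowest gripper pts [[0.646, -0.178, 0.019], [0.651, -0.177, 0.019], [0.643, -0.179, 0.019]]
```

View pics/w6.png

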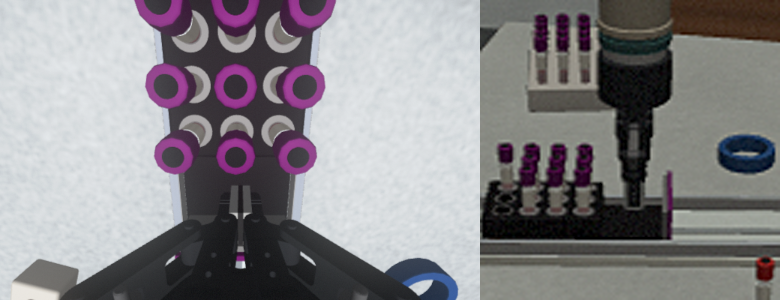

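The tip is now visibly below the top of the lip and in the pocket, with no floor contact. I'll draw back.

Request:
servo_tool:
  deltas: [-0.5,-0.4,0.5,0.3,-0.5,0,-1,0,0,0,0,0,-1,0,0,0,0,0,-1,0,0,0,0,0,-1,0,0,0,0,0]

```text
clock: 6.3
position: [0.6007, -0.1872, 0.0113]
ee_rot: [0.001, 0.996, 0.093, 0.004]
contact_force: [2.3, 0.4, -2.1]
width: 0.0001
```

```bash
python3 tip.py w7 .500 -.207 .013 10.5
```

```text
clock 6.3 pos [ 0.6007 -0.1872  0.0113] F [ 2.32  0.42 -2.08] w 0.0001
tool cm [-10.26   0.08  -0.26] rot deg [ 0.16 -0.47  0.17]
side lowest gripper pts [[0.599, -0.175, 0.017], [0.602, -0.192, 0.019], [0.603, -0.202, 0.019]]
wrist lowest gripper pts [[0.612, -0.181, 0.019], [0.608, -0.182, 0.02], [0.6, -0.184, 0.02]]
```

View pics/w7.png

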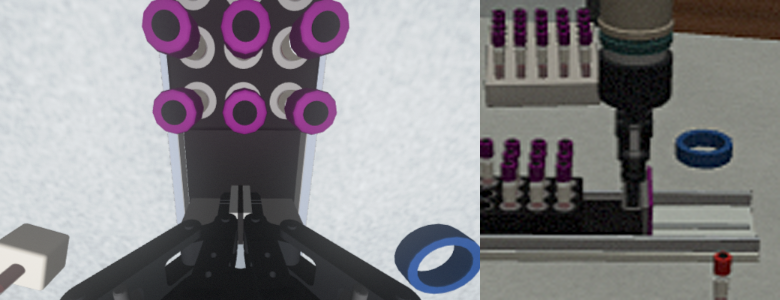

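The finger is hooked, with 2.3 N of rack friction showing. Continuing.

Request:
servo_tool:
  deltas: [-1.2,0,0,0,0,0,-1.2,0,0,0,0,0,-1.2,0,0,0,0,0,-1.2,0,0,0,0,0,-1.2,0,0,0,0,0,-1.2,0,0,0,0,0,-1,0,0,0,0,0]

```text
clock: 7.1
position: [0.5139, -0.2035, 0.0116]
ee_rot: [0.001, 0.996, 0.093, 0.005]
contact_force: [2.7, 0.2, -0.4]
width: -0.0004
```

```bash
python3 - <<'E'
from rig import manip
from h import *
need(manip.get_state(),[.500,-.207,.013],np.radians(10.5))
E
```

```text
clock 7.1 pos [ 0.5139 -0.2035  0.0116] F [ 2.67  0.17 -0.36] w -0.0004
tool cm [-1.43  0.09 -0.16] rot deg [ 0.19 -0.56  0.13]
```

Request:
servo_tool:
  deltas: [-0.5,0,0,0,0,0,-0.5,0,0,0,0,0,-0.5,0,0,0,0,0,-0.5,0,0,0,0,0]

```text
clock: 7.5
position: [0.5138, -0.2039, 0.0123]
ee_rot: [0.0, 0.996, 0.084, 0.027]
contact_force: [15.2, 7.7, -7.9]
width: -0.0
```

It has hit the stop: 15 N and no more travel. I'll back off and look.

Request:
servo_tool:
  deltas: [1.2,0,0,0,0,0,0.4,0,0,0,0,0,0,0,0,0,0,0]

```text
clock: 7.8
position: [0.5275, -0.201, 0.0126]
ee_rot: [-0.0, 0.996, 0.085, 0.025]
contact_force: [0.2, -0.2, 0.4]
width: 0.0
```

```bash
python3 tip.py w8 .530 -.207 .2 10.5
```

```text
clock 7.8 pos [ 0.5275 -0.201   0.0126] F [ 0.16 -0.22  0.41] w 0.0
tool cm [  1.09   0.7  -18.71] rot deg [ 0.22 -2.87 -0.8 ]
side lowest gripper pts [[0.529, -0.22, 0.018], [0.528, -0.212, 0.019], [0.528, -0.206, 0.019]]
wrist lowest gripper pts [[0.536, -0.196, 0.02], [0.539, -0.195, 0.02], [0.528, -0.197, 0.02]]
```

View pics/w8.png

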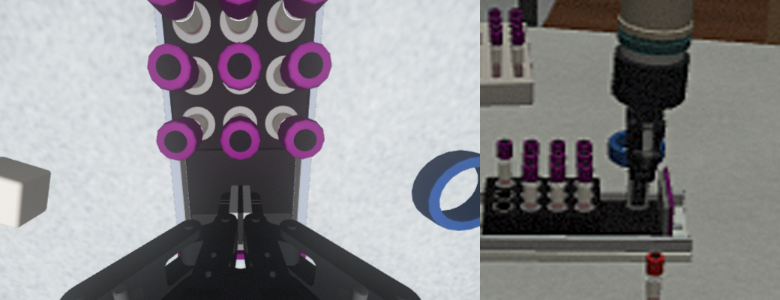

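Request:
servo_tool:
  deltas: [0,0,-2,0,0,0,0,0,-3,0,-2.8,-0.8,0,0,-4,0,0,0,0,0,-4,0,0,0,0,0,-3,0,0,0,0,0,-1,0,0,0]

```text
clock: 8.5
position: [0.5168, -0.2007, 0.1844]
ee_rot: [-0.001, 0.996, 0.091, -0.008]
contact_force: [-0.2, -0.4, -0.3]
width: -0.0001
```

```bash
python3 - <<'E'
from rig import manip,eyes
from h import *
s=manip.get_state(); need(s,[.455,.150,.17],np.radians(2.75))
c=eyes.get_calibration('wrist'); p,d=eyes.get_image('wrist'); q,_=eyes.get_image('side')
cv2.imwrite('pics/w9.png',np.hstack([cv2.resize(p,(480,300)),cv2.resize(q[100:300,170:390],(330,300))])[:,:800,::-1])
hsv=cv2.cvtColor(p,cv2.COLOR_RGB2HSV); m=((hsv[...,0]>=140)&(hsv[...,0]<=165)&(hsv[...,1]>70)).astype(np.uint8)
n,l,st,_=cv2.connectedComponentsWithStats(m)
for i in range(1,n):
    if st[i,4]>60: v,u=np.nonzero(l==i); print(st[i].tolist(),np.median(unproj(c,np.c_[u,v],d[v,u]),0).round(4),ray(c,np.c_[u,v],.062).mean(0).round(4))
E
```

```text
clock 8.5 pos [ 0.5168 -0.2007  0.1844] F [-0.19 -0.36 -0.32] w -0.0001
tool cm [  0.28 -35.61   1.56] rot deg [-0.14  0.96  7.67]
[347, 0, 23, 27, 390] [ 0.666  -0.2014  0.0994] [ 0.6763 -0.2038  0.062 ]
[280, 40, 22, 25, 322] [ 0.6315 -0.1568  0.0994] [ 0.636  -0.1519  0.062 ]
[313, 40, 22, 26, 328] [ 0.636  -0.1817  0.0994] [ 0.6412 -0.1808  0.062 ]
[346, 40, 22, 25, 334] [ 0.6401 -0.2063  0.0994] [ 0.6463 -0.2096  0.062 ]
[282, 79, 21, 22, 265] [ 0.6041 -0.1611  0.0994] [ 0.6047 -0.1573  0.062 ]
[314, 79, 21, 22, 261] [ 0.6095 -0.1865  0.0996] [ 0.6105 -0.1866  0.062 ]
[345, 79, 21, 23, 277] [ 0.6133 -0.2117  0.0994] [ 0.6153 -0.2156  0.062 ]
[283, 116, 20, 20, 240] [ 0.5769 -0.1664  0.0994] [ 0.5733 -0.1632  0.062 ]
[314, 116, 20, 21, 245] [ 0.5815 -0.1914  0.0996] [ 0.5783 -0.1923  0.062 ]
[344, 116, 21, 20, 252] [ 0.5866 -0.2165  0.0994] [ 0.5841 -0.2211  0.062 ]
[283, 207, 81, 5, 326] [ 0.4938 -0.2077  0.0625] [ 0.4936 -0.2077  0.062 ]
```

View pics/w9.png

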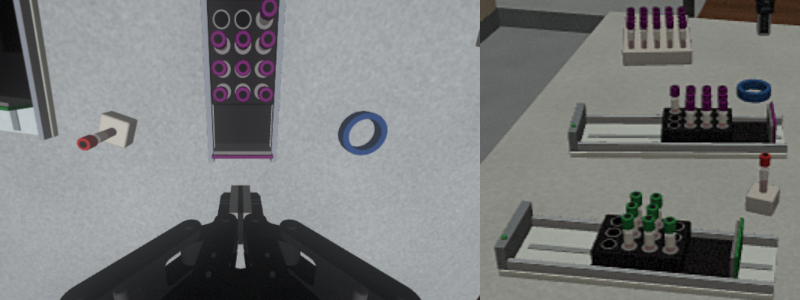

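The purple lip now sits at (0.494, -0.208). That is 116 mm further out by the same measurement, roughly 20 mm inside the lane's front edge, which matches the stop. Next I'll cross high over the stand to the front of the green lip.

Request:
servo_tool:
  deltas: [0,-1,0,0,0,7.6,-0.4,-2,0,0,0.9,0,-0.4,-3,0,0,0,0,-0.4,-3,0,0,0,0,-0.4,-3,0,0,0,0,-0.4,-3,0,0,0,0,-0.4,-3,0,0,0,0,-0.4,-3,0,0,0,0,-0.4,-3,0,0,0,0,-0.4,-3,0,0,0,0,-0.4,-3,0,0,0,0,-0.4,-3,0,0,0,0,-0.4,-1.5,0,0,0,0,0,-0.7,0,0,0,0]

```text
clock: 10.0
position: [0.4253, 0.1603, 0.1526]
ee_rot: [-0.004, 0.999, 0.018, -0.034]
contact_force: [-0.4, -1.5, -0.7]
width: 0.0003
```

```bash
python3 - <<'E'
from rig import manip,eyes
from h import *
s=manip.get_state(); need(s,[.455,.150,.17],np.radians(2.75))
c=eyes.get_calibration('wrist'); p,d=eyes.get_image('wrist'); cv2.imwrite('pics/w10.png',p[...,::-1])
hsv=cv2.cvtColor(p,cv2.COLOR_RGB2HSV); m=((hsv[...,0]>=45)&(hsv[...,0]<=80)&(hsv[...,1]>70)).astype(np.uint8)
n,l,st,_=cv2.connectedComponentsWithStats(m)
for i in range(1,n):
    if st[i,4]>60 and st[i,2]>40:
        v,u=np.nonzero(l==i); P=ray(c,np.c_[u,v],.062); print(st[i].tolist(),np.median(unproj(c,np.c_[u,v],d[v,u]),0).round(4),P.mean(0).round(4))
        a=P[u<u.min()+5].mean(0)-P[u>u.max()-5].mean(0); print('yaw',np.degrees(np.arctan2(-a[0],a[1])))
E
```

```text
clock 10.0 pos [0.4253 0.1603 0.1526] F [-0.45 -1.53 -0.7 ] w 0.0003
tool cm [ 2.81  1.12 -1.94] rot deg [-0.58  3.84 -0.7 ]
[279, 103, 104, 8, 575] [0.5015 0.1555 0.0625] [0.5015 0.1551 0.062 ]
yaw 2.9886448241546497
```

View pics/w10.png

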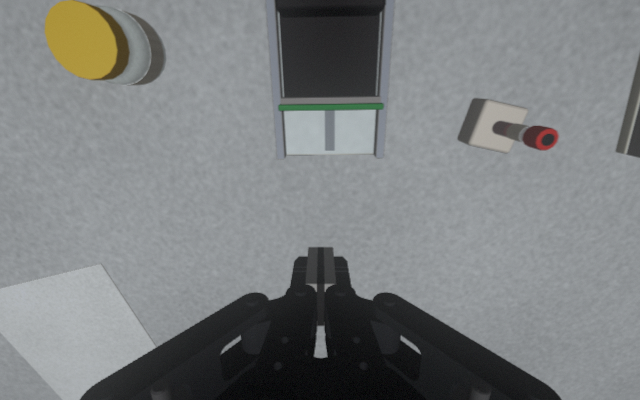

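The wrist view shows the green lip band at row 106, columns 279–383, which is (0.5015, 0.155) with yaw ≈ 2.9°. The lane front lies below it, and the stand is at (505,125), well clear on the right. I'll straighten the tilt and descend in front of the lip.

Request:
servo_tool:
  deltas: [1,0.4,0,-0.6,3.8,-0.7,1.5,0.5,1,0,0,0,0,0,3,0,0,0,0,0,3,0,0,0,0,0,2,0,0,0,0,0,0,0,0,0]

```text
clock: 10.65
position: [0.4499, 0.147, 0.0537]
ee_rot: [0.003, 1.0, 0.023, -0.003]
contact_force: [-0.0, 0.1, 0.1]
width: 0.0002
```

```bash
python3 tip.py w11 .455 .1525 .012 2.9
```

```text
clock 10.65 pos [0.4499 0.147  0.0537] F [-0.04  0.13  0.1 ] w 0.0002
tool cm [ 0.55 -0.55  4.17] rot deg [ 0.28  0.32 -0.23]
side lowest gripper pts [[0.445, 0.147, -0.001], [0.444, 0.166, -0.001], [0.446, 0.141, -0.001]]
wrist lowest gripper pts [[0.443, 0.151, -0.001], [0.435, 0.151, -0.001], [0.433, 0.151, -0.001]]
```

View pics/w11.png

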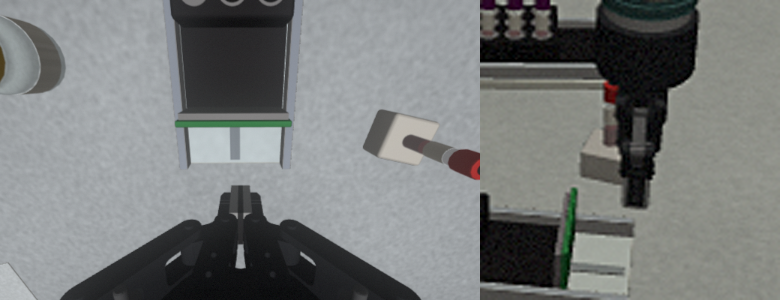

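Request:
servo_tool:
  deltas: [0.3,-0.5,1.5,0,0.3,0,0,0,1.5,0,0,0,0,0,1.1,0,0,0,1,0,0,0,0,0,1,0,0,0,0,0,1,0,0,0,0,0,1,0,0,0,0,0,1,0,0,0,0,0]

```text
clock: 11.55
position: [0.512, 0.1546, 0.0206]
ee_rot: [0.001, 1.0, 0.022, 0.006]
contact_force: [-2.3, 1.0, -2.1]
width: 0.0002
```

```bash
python3 tip.py w12 .588 .157 .012 2.9
```

```text
clock 11.55 pos [0.512  0.1546 0.0206] F [-2.27  1.01 -2.08] w 0.0002
tool cm [7.59 0.09 0.95] rot deg [ 0.18 -0.68 -0.32]
side lowest gripper pts [[0.511, 0.159, 0.009], [0.509, 0.176, 0.01], [0.514, 0.145, 0.011]]
wrist lowest gripper pts [[0.534, 0.159, 0.02], [0.532, 0.159, 0.02], [0.536, 0.159, 0.02]]
```

View pics/w12.png

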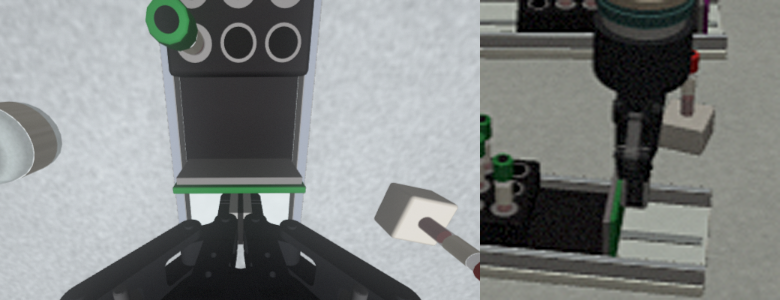

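The fingertips are on the front of the green lip and the rack is sliding at about 2.3 N. Continuing home.

Request:
servo_tool:
  deltas: [1.2,0,0.1,0,0,0,1.2,0,0.1,0,0,0,1.2,0,0.1,0,0,0,1.2,0,0,0,0,0,1.2,0,0,0,0,0]

```text
clock: 12.15
position: [0.5763, 0.1576, 0.0191]
ee_rot: [0.001, 1.0, 0.023, 0.006]
contact_force: [-2.1, -0.3, 0.2]
width: -0.0001
```

Request:
servo_tool:
  deltas: [0.6,0,0,0,0,0,0.6,0,0,0,0,0]

```text
clock: 12.35
position: [0.5891, 0.1582, 0.019]
ee_rot: [0.001, 1.0, 0.022, 0.005]
contact_force: [-14.6, -0.1, 9.4]
width: -0.0001
```

Request:
servo_tool:
  deltas: [0.4,0,0,0,0,0,0.4,0,0,0,0,0,0.4,0,0,0,0,0]

```text
clock: 12.65
position: [0.588, 0.1581, 0.0185]
ee_rot: [0.002, 1.0, 0.022, -0.009]
contact_force: [-10.5, -0.4, 8.9]
width: 0.0003
```

It's at the home stop: 10–15 N with no travel, at the predicted x of 0.588. I'll back off, lift and check.

Request:
servo_tool:
  deltas: [-1.5,0,0,0,0.7,0,-1.5,0,0,0,0,0,0,0,-2,0,0,0,0,0,-4,0,0,0,-3,0,-4,0,0,0,-4,0,-3,0,0,0,-4,0,-1,0,0,0,-4,0,0,0,0,0,-3,0,0,0,0,0,-1,0,0,0,0,0,0,0,0,0,0,0]

```text
clock: 13.75
position: [0.3785, 0.149, 0.167]
ee_rot: [0.001, 1.0, 0.022, 0.014]
contact_force: [0.4, -0.6, -0.5]
width: 0.0001
```

```bash
python3 - <<'E'
from rig import manip,eyes
from h import *
s=manip.get_state(); need(s,s['position'],np.radians(2.9))
p,d=eyes.get_image('top'); c=eyes.get_calibration('top')
q,_=eyes.get_image('side')
cv2.imwrite('pics/t13.png',np.vstack([cv2.resize(p,(480,300)),cv2.resize(q[120:320,160:480],(480,300))])[...,::-1])
hsv=cv2.cvtColor(p,cv2.COLOR_RGB2HSV)
lane={'purple':((.6528,-.1800),10.43),'green':((.6336,.1589),2.80)}
for nm,h in(('purple',(140,165)),('green',(45,80))):
    m=((hsv[...,0]>=h[0])&(hsv[...,0]<=h[1])&(hsv[...,1]>70)).astype(np.uint8)
    n,l,st,_=cv2.connectedComponentsWithStats(m); ctr,y=lane[nm]; ex=np.array([np.cos(np.radians(y)),np.sin(np.radians(y))]); o=np.array(ctr)-.0375*ex
    for i in range(1,n):
        if st[i,2]>24 and 220<st[i,0]<450: v,u=np.nonzero(l==i); P=ray(c,np.c_[u,v],.062).mean(0); print(nm,st[i].tolist(),P.round(4),'lane x of painted half',((P[:2]-o)@ex).round(4))
old=np.load('top0.npz')['p'].astype(int)
for nm,(u,v) in dict(jar=(183,211),stand=(325,236),tape=(479,213)).items():
    print(nm,'mean diff',np.abs(p[v-18:v+18,u-18:u+18].astype(int)-old[v-18:v+18,u-18:u+18]).mean().round(2))
E
```

```text
clock 13.75 pos [0.3785 0.149  0.167 ] F [ 0.36 -0.58 -0.47] w 0.0001
tool cm [0. 0. 0.] rot deg [ 0.15 -1.61 -0.35]
purple [389, 230, 37, 8, 72] [ 0.4913 -0.2082  0.062 ] lane x of painted half -0.1264
green [240, 186, 37, 5, 127] [0.5979 0.1557 0.062 ] lane x of painted half 0.0017
jar mean diff 2.69
stand mean diff 2.66
tape mean diff 3.06
```

View pics/t13.png

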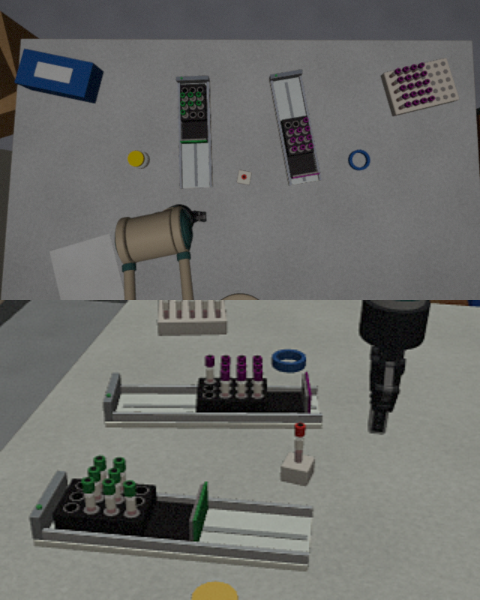

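The purple lip is at -126 mm in its lane (ideal -127.5) and the green lip at +1.7 mm (ideal +2.5). The bystanders are unchanged and the gripper is clear, so I'm handing in.

```bash
python3 -c "
from rig import manip
print(manip.sign_off())"
```

```text
the job is handed in; nothing more can be done
None
```

I drew the purple rack out to its stop with the closed fingertips hooked behind its lip. I then pushed the green rack home with the fingertips against the front of its lip. Nothing was pinched or lifted, and the job took about 14 s.

**One try missed:** the closed fingertips end about 29 mm above the reported TCP, going by camera depth. My first draw therefore passed over the purple lip without touching it. I measured the offset, went back in lower, and the rack then moved at about 2.3–2.7 N.

**Last checks:**

| Rack | Travel ended at | Painted half of lip, top view | Expected |
|---|---|---|---|
| Purple | a hard stop, about 15 N along x | -126.4 mm in its lane | -127.5 mm |
| Green | a hard stop, about 10–15 N along x | +1.7 mm in its lane | +2.5 mm |

- **Bystanders:** comparing the first and last top views, the jar, stand and tape roll had not moved.
- **Gripper:** it was clear of everything at hand-in.
- **Disagreement between views:** the wrist and top cameras differed by 2–5 mm on the lip positions, so I relied on the force at the stops for the final positions.

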